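# Move the shared power pack to the pepper grinder

### The job

The twin electric grinders share one blue power pack, which is clipped into the white-collared salt grinder. Pinch its two orange sprung tabs together, gently, draw the pack straight up out of the salt grinder, then push it gently down into the black-collared pepper grinder until it is fully home and both tabs have sprung back out, so that it stays clipped in when you let go. Leave the other dinner things where they are.

Things in the scene. Friction and masses are not known exactly. Their poses are not given: they have to be found in the camera images.
- pack_grip (a point): Blue power pack: upright block 104 mm tall, 30 mm (x) by 34 mm (y), z up, 120 to 210 g. This point is on its axis, 83 mm above its foot, 21 mm below its top, where the tabs are pinched. The orange tabs stand on its +y and -y sides: flat upright paddles 22 mm wide (x), from 23 mm below this point to 19 mm above it, outer faces 48 mm apart when free, 40 mm fully pinched.
- pack: The same pack; origin at the centre of its foot (underside). Below the paddles each tab runs down to an outward hook, flat upper side 16 mm above the foot, which holds the pack in a grinder. About 3 mm of travel on each side frees the hooks. At the foot of each paddle a finger rest juts 6 mm out, its top 20.5 mm below pack_grip. They crack if the fingers squeeze with more than 30 N a side.
- tab_a (a joint): How far the tab on the pack's +y side is pressed in, in m: 0 = free (out), 0.004 = fully in. Spring: 3 N at the start of travel, 7 N fully in.
- tab_b (a joint): The same for the tab on the pack's -y side.
- salt_grinder_mouth (a point): Centre of the salt grinder's mouth (white collar), level with its rim, 130 mm above the table. z up; the pack sits with its y axis along this y axis. The mouth is 32.4 mm (x) by 37 mm (y) with a 4 mm bevel round it. At the start the pack is clipped in here, its foot about 46 mm below the rim, a spring below pushing it up against the catch with about 5 N.
- salt_grinder: Salt grinder: 62 mm square clear acrylic body with white collar on an 88 mm round steel foot, fastened to the table; origin at the centre of its underside. Either grinder breaks if the contact forces on the pack in its well, sideways wedging included, add up to more than 33 N; a steady straight push or pull of up to about 18 N is safe.
- pepper_grinder_mouth (a point): Centre of the pepper grinder's mouth (black collar), level with its rim; mouth, bevel, height and axes as on the salt grinder (pack's y axis along this y axis, either way round); its well is empty. A spring meets the pack's foot 35 mm below the rim and pushes back with 2 N at first, 0.3 N more per mm, at most 9 N.
- pepper_grinder: Pepper grinder, black collar, else the salt grinder's twin, also fastened. Its catch lies anywhere from 6 mm higher to 10 mm lower than the salt grinder's, unseen. Below it is a hard stop that the foot meets 41.8 to 57.8 mm below the rim. Only in the last 1.8 mm above the stop can the hooks spring out: hold the pack pressed to the stop while letting the tabs go; it then rises up to 1.8 mm and hangs latched.
- salt_top: Bystander: white twist top of the salt grinder, 60 mm across, 60 mm high, loose on the table; origin at the centre of its underside.
- pepper_top: Bystander: black twist top, likewise.
- cruet: Bystander: empty glass cruet, 76 mm across, 145 mm tall, loose; origin at the centre of its underside.
- butter_dish: Bystander: ceramic butter dish with its blue lid on, 120 by 180 mm, 93 mm tall; origin at the centre of its underside.
- trivet: Bystander: round stainless steel trivet, 170 mm across, 10 mm thick; origin at the centre of its underside.
- bowl: Bystander: white bowl, 140 mm across, 55 mm high; origin at the centre of its underside.

How it is judged:
On the way, in this order (a step that is already met when the one before it is completed fails the run):
1. both tabs are pinched in while the pack still sits in the salt grinder (value of joint each of tab_a, tab_b above 0.002 m and z of pack_grip in the frame of salt_grinder_mouth below 0.05 m), for 0.1 s.
2. the pack is drawn up clear of the salt grinder (z of pack_grip in the frame of salt_grinder_mouth above 0.085 m), for 0.1 s.
At the end, for the whole second after the job is handed in: The pack stands in the pepper grinder's well, on its axis to 5 mm and upright to 0.1 rad, at the depth of the catch (pinch point less than 46 mm above the rim), both tabs sprung out to within 1 mm, released and at rest (horizontal distance between pack_grip and pepper_grinder_mouth below 0.005 m and z of pack_grip in the frame of pepper_grinder_mouth below 0.046 m and value of joint each of tab_a, tab_b below 0.001 m and angle between the z axis of pack_grip and the z axis of pepper_grinder_mouth, either way round below 0.1 rad and linear speed of pack below 0.02 m/s); the robot touches nothing.
It fails at once if the tabs are squeezed with more than about 30 N a side (contact force between the fingers and pack above 60 N).
It fails at once if the pack is forced in a grinder: contact forces on it there add up to more than 33 N (contact force between pack and salt_grinder above 33 N or contact force between pack and pepper_grinder above 33 N).
It fails at once if a bystander is moved more than 30 mm or tipped (distance of any of salt_top, pepper_top, cruet, butter_dish, trivet, bowl from where it was at the start of the episode above 0.03 m or angle between cruet's own z axis and vertical above 0.4 rad).
It also fails if it takes over 48 s, if anything falls off the work surface, if the arm or the gripper's body presses on something with over 40 N, if the wrist force passes 120 N, or if a joint passes its speed limit or range.

### The arm

A 6-joint arm with a two-finger parallel gripper is mounted at the origin on the work surface. World frame = base frame: x ahead of the robot, y to its left, z up, the work surface at z = 0. Lengths are in m, angles in rad, forces in N, time in s.
With the tool pointing down it reaches from about 0.3 to 0.775 m from the base axis. Payload 14.6 kg.
Tool frame: the origin (TCP) lies at the centre of the arm's flange, where the gripper is bolted on; the fingertips stand 199 mm ahead of it and the grasp point (between the pads) lies ctrl.tcp_to_grasp ahead of it (ctrl.tcp_to_grasp is the distance from the TCP to the grasp point, in m); z points along the fingers, y is the line along which they close (so a half turn about z gives the same grasp; the last joint's range is limited). The gripper opens to 94 mm and grips with 3 to 60 N. Pads are 16 mm wide; open, the fingers measure 119 mm over their backs; the gripper's body (75 mm by 177 mm) begins 78 mm behind the grasp point.
Start: joints at [-1.173, 0.3, 1.521, -0, 1.321, -0.067], TCP at [0.247, -0.492, 0.405] pointing down, gripper open.
Joint ranges: [-3.03, 3.03], [-0.79, 2.21], [0.23, 2.52], [-1.04, 4.18], [0, 3.07], [-2.55, 2.55]. Speed limits (rad/s): [2.22, 2.22, 2.57, 3.14, 3.14, 3.14].

### API

Orientations are given as [roll, pitch, yaw] about the fixed x, y, z axes, in that order (R = Rz(yaw) Ry(pitch) Rx(roll)).
In Python, from station import ctrl gives the robot as it stands. The module is installed in compiled form; this text tells all that it offers.
- The arm moves only by the shell command python3 -m jog 'ROWS' [OPENING] [FORCE]. ROWS is JSON, a list of rows, each a list of 6 numbers: the shift along the tool's x, y, z in cm, then the turn, a rotation vector about the tool's x, y, z in rad. In form: [[tx, ty, tz, ax, ay, az], ...]. A call has 1 to 8 rows; each row is the pose to reach, as a shift and turn from the pose commanded when the call began, along the tool's axes at that moment; what a row does not reach only later rows make up. A row lasts 1/10 s, in which the tool goes at most 50 mm and 8.59 degrees, less where a joint would pass 70% of its speed; a pose out of reach is approached as far as the arm can. A call with a gripper value outside its range is refused whole. OPENING is the opening in per cent of the stroke, from 0 (shut) to 100 (fully open), set as the call begins (- or left out, the last holds). The fingers move at their own pace and stop on an object; FORCE is the grip in N (left out, the last holds). Time passes only in rows, so rows that repeat a pose let the fingers close. It gives the time, the measured TCP pose, the force, the opening and the grip force at its end, in the units of the state.
- ctrl.get_obs(): the state, without advancing time (a new reading comes with each control period).
- ctrl.camera(name): name is "scene" or "top" or "wrist"; returns a dict with "img" (400x640x3 uint8, blue, green, red), "intrinsics" (3x3 intrinsics, pixels), "k1" (the pictures are not rectified: a ray, as slopes to the right and down, at radius r is drawn at 1 + k1 r^2 times it, then the intrinsics apply), "R" (3x3) and "t" (3): a world point X has camera coordinates R X + t. Camera axes: x right, y down, z forward; pixel columns grow to the right and rows downward; lengths in m; the calibration is good to about 2 mm. A picture is of the moment at which its call begins. There is no depth.
- ctrl.hand_in(): hands the job in; it is judged then, once.
The state is a dict: "time_s": time; "qpos": joint angles; "joint_vel": joint speeds; "tau": joint torques, N m; "ee_pos": TCP position; "eef_rot": TCP orientation; "force": force on the tool from outside, world axes, zero at the start; "moment": the same for the moment, N m; "grip_width": finger opening in m; "grip_force": force on a finger pad.
Only numpy, scipy, OpenCV 4.12 (cv2) and the standard library are available. Lean on these libraries where they do the work, as an engineer would, in place of code of your own. Each camera call takes 0.05 s, during which the arm holds its last target. There are 200 camera calls.

## Working session

There is one attempt and no reset: what is moved stays moved. The work goes in short steps, Python scripts to look and compute and a shell command to move; the robot and the scene stay as the last step left them, time stands still between calls to the robot, and variables do not carry over. Pictures are saved under pics/ and viewed, at most 10 in all, crops included, and the job is handed in when it is done.

```bash
mkdir -p pics; cat > h.py <<'E'
import numpy as np,cv2,sys
from station import ctrl
from scipy.spatial.transform import Rotation as Ro
def snap(n,f):
    c=ctrl.camera(n); cv2.imwrite(f'pics/{f}.png',c['img']); np.savez(f'pics/{f}.npz',K=c['intrinsics'],k1=c['k1'],R=c['R'],t=c['t'],img=c['img']); return c
def ray(f,u,v):
    d=np.load(f'pics/{f}.npz');K=d['K'];k1=float(d['k1'])
    a=np.array([(u-K[0,2])/K[0,0],(v-K[1,2])/K[1,1]]);p=a.copy()
    for _ in range(20): p=a/(1+k1*(p@p))
    R=d['R']; return -R.T@d['t'], R.T@np.array([p[0],p[1],1])
def at(f,u,v,z):
    o,r=ray(f,u,v); return o+r*(z-o[2])/r[2]
def proj(f,X):
    d=np.load(f'pics/{f}.npz');c=d['R']@np.array(X)+d['t'];p=c[:2]/c[2];p=p*(1+float(d['k1'])*(p@p));return d['K'][:2,:2]@p+d['K'][:2,2]
def totool(dw):
    o=ctrl.get_obs();R=Ro.from_euler('xyz',o['eef_rot']).as_matrix();return R.T@np.array(dw)*100
E
python3 - <<'E'
from h import *
for n in('scene','top'): snap(n,n+'0')
print(ctrl.tcp_to_grasp,ctrl.get_obs())
E
```

```text
0.1804 {'time_s': 0.1, 'qpos': array([-1.17259913e+00,  3.00441409e-01,  1.52151861e+00, -2.10419342e-05,
        1.32067806e+00, -6.66115171e-02]), 'joint_vel': array([-0.0007761 , -0.00177738, -0.00159209, -0.0004738 , -0.00042347,
        0.00100499]), 'tau': array([ 1.08322183e-03, -5.32642686e+01, -3.53283691e+01,  7.09553668e-02,
        2.34595587e-02, -5.44158945e-05]), 'ee_pos': array([ 0.24652005, -0.49163277,  0.40412893]), 'eef_rot': array([-3.14054819e+00, -4.92493864e-05,  4.64813908e-01]), 'force': array([-0.48638769,  0.70068536,  0.18909186]), 'moment': array([-0.00553738,  0.00272666,  0.05303526]), 'grip_force': 0.0, 'grip_width': 0.09429779278896952}
```

View pics/top0.png

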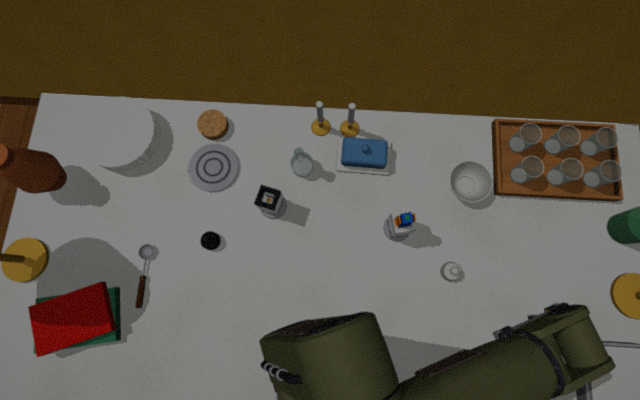

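View pics/scene0.png

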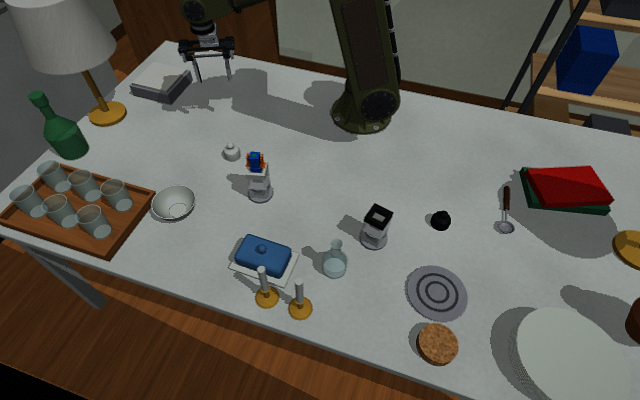

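The top view shows the salt grinder with the pack at about (405,218) and the pepper mouth at about (268,198). In the scene view they are at (256,160) and (378,213). Next I'll enlarge both.

```bash
python3 - <<'E'
from h import *
i=np.load('pics/top0.npz')['img']
a=[cv2.resize(i[y:y+50,x:x+50],None,fx=8,fy=8,interpolation=cv2.INTER_CUBIC) for x,y in((380,195),(245,175))]
cv2.imwrite('pics/c1.png',np.clip(np.hstack(a)*1.3,0,255))
for n,u,v,z in(('pack',405,218,.188),('pep',268,198,.13)): print(n,at('top0',u,v,z))
E
```

```text
pack [ 0.51830285 -0.21444129  0.188     ]
pep [0.56649604 0.18383922 0.13      ][ WARN:0@0.320] global loadsave.cpp:1063 imwrite_ Unsupported depth image for selected encoder is fallbacked to CV_8U.
```

View pics/c1.png

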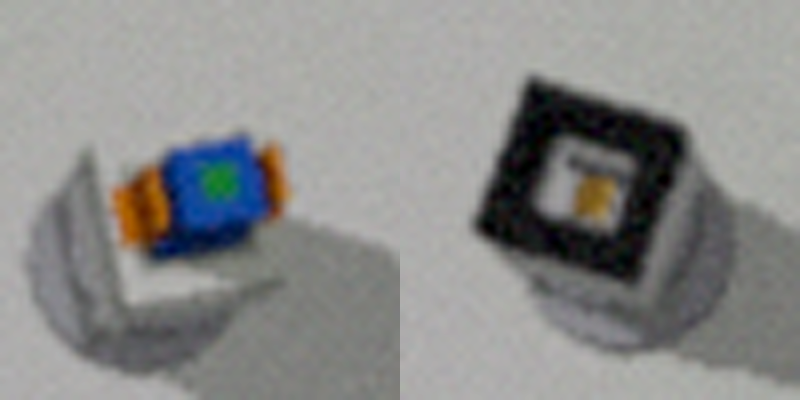

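The crop shows the pack top centred at crop (212,185), with orange tabs at (150,195) and (278,180). The pepper collar corners are at (530,78), (687,132), (640,283) and (478,230). Next: poses from these.

```bash
python3 - <<'E'
from h import *
f=lambda u,v,z,ox,oy:at('top0',ox+(u+.5)/8-.5,oy+(v+.5)/8-.5,z)
print('packtop',f(218,180,.188,380,195))
s=[f(u,v,.13,380,195) for u,v in((90,150),(125,305),(285,282))]
print('salt',(s[0]+s[2])/2)
for a,b in((0,1),(1,2)): d=s[b]-s[a];print(np.linalg.norm(d),np.degrees(np.arctan2(d[1],d[0])))
p=[f(u-400,v,.13,245,175) for u,v in((530,78),(687,132),(640,283),(478,230))]
print('pep',sum(p)/4)
for a in range(4): d=p[(a+1)%4]-p[a];print(np.linalg.norm(d),np.degrees(np.arctan2(d[1],d[0])))
E
```

```text
packtop [ 0.52125843 -0.21945091  0.188     ]
salt [ 0.51869372 -0.21890845  0.13      ]
0.05859935999030734 -166.0556097578846
0.059351985166317664 -78.46700059369084
pep [0.56917723 0.18550668 0.13      ]
0.06321617365952276 -106.03106740182162
0.059751412712661725 168.16063556005943
0.06410469835726672 75.05045542474689
0.060901659568193 -12.745572950526794
```

```bash
python3 -m jog '[[4,-1.3,-1,0,0,0.03],[9,-3,-2,0,0,0.07],[13.5,-4.4,-3,0,0,0.1],[18,-5.9,-4,0,0,0.13],[22.5,-7.4,-4,0,0,0.16],[27,-8.9,-4,0,0,0.19],[31.5,-10.4,-4,0,0,0.22],[35,-11.5,-4,0,0,0.246]]' 100; python3 -m jog '[[1.2,-0.6,0,0,0,0],[1.5,-0.9,0,0,0,0],[1.5,-0.9,0,0,0,0],[1.5,-0.9,0,0,0,0]]'
python3 - <<'E'
from h import *
snap('wrist','w1');o=ctrl.get_obs();print(o['ee_pos'],o['eef_rot'],o['time_s'])
E
```

```text
time_s: 0.9
ee_pos: [0.5093, -0.2298, 0.4444]
eef_rot: [-3.141, 0.0, 0.219]
force: [-0.6, 1.1, 0.9]
grip_width: 0.094
grip_force: 0.0
time_s: 1.3
ee_pos: [0.5198, -0.2209, 0.4447]
eef_rot: [3.141, 0.0, 0.218]
force: [0.2, -0.5, 0.7]
grip_width: 0.094
grip_force: 0.0
[ 0.51977167 -0.22097781  0.44474472] [3.14141218e+00 5.88033529e-05 2.17473664e-01] 1.35
```

View pics/w1.png

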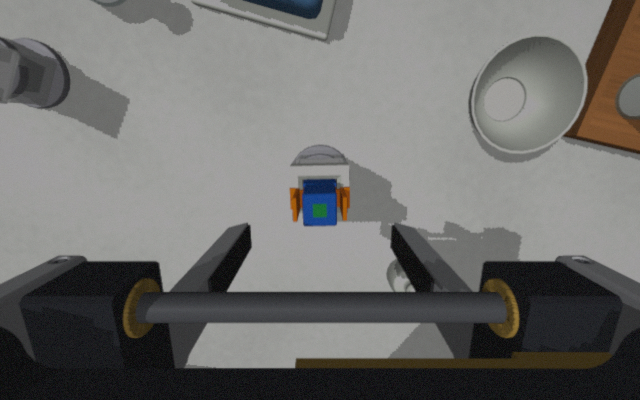

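The wrist view shows the pack top centred near (320,210), with the tabs at u 294 and 345. I'll check it in an enlarged crop.

```bash
python3 - <<'E'
from h import *
i=np.load('pics/w1.npz')['img'][140:235,270:370]
cv2.imwrite('pics/c2.png',cv2.convertScaleAbs(cv2.resize(i,None,fx=6,fy=6,interpolation=cv2.INTER_CUBIC),alpha=1.2))
for u,v in((303,193),(337,193),(337,226),(303,226),(320,209.5)):print(at('w1',u,v,.188))
for u,v in((291,164),(348,164)):print(at('w1',u,v,.13))
E
```

```text
[ 0.53228942 -0.20346594  0.188     ]
[ 0.53856285 -0.23168614  0.188     ]
[ 0.50963683 -0.23855998  0.188     ]
[ 0.50317538 -0.20947651  0.188     ]
[ 0.521134   -0.22074781  0.188     ]
[ 0.54542028 -0.18463246  0.13      ]
[ 0.55819419 -0.24206483  0.13      ]
```

View pics/c2.png

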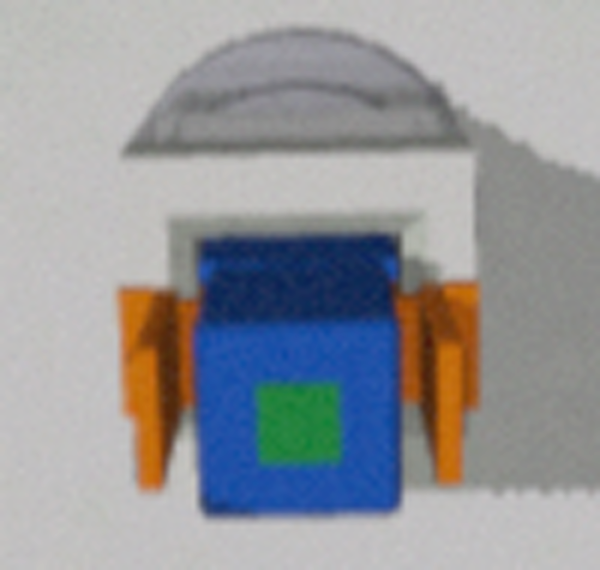

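```bash
python3 -m jog '[[0.1,0,2.5,0,0,0],[0.1,0,5.5,0,0,0],[0.1,0,7.5,0,0,0],[0.1,0,8.5,0,0,0],[0.1,0,9.2,0,0,0],[0.1,0,9.6,0,0,0],[0.1,0,9.6,0,0,0]]' 62 15
python3 -m jog '[[0,0,0,0,0,0],[0,0,0,0,0,0],[0,0,0,0,0,0],[0,0,0,0,0,0]]' 48 15
python3 -m jog '[[0,0,0,0,0,0],[0,0,0,0,0,0],[0,0,0,0,0,0],[0,0,0,0,0,0],[0,0,0,0,0,0],[0,0,0,0,0,0]]' 40 15
```

```text
time_s: 2.05
ee_pos: [0.5215, -0.2199, 0.3489]
eef_rot: [3.141, -0.0, 0.219]
force: [0.6, -0.1, -1.1]
grip_width: 0.0582
grip_force: 0.0
time_s: 2.45
ee_pos: [0.5216, -0.2197, 0.3492]
eef_rot: [3.141, -0.001, 0.219]
force: [0.7, 1.0, 3.3]
grip_width: 0.0453
grip_force: 4.2
time_s: 3.05
ee_pos: [0.5215, -0.2197, 0.3486]
eef_rot: [3.142, -0.0, 0.219]
force: [0.5, 0.1, 3.6]
grip_width: 0.0383
grip_force: 15.0
```

```bash
python3 -m jog '[[0,0,-0.5,0,0,0],[0,0,-1.2,0,0,0],[0,0,-2,0,0,0],[0,0,-3,0,0,0],[0,0,-4,0,0,0],[0,0,-5,0,0,0],[0,0,-6,0,0,0],[0,0,-7,0,0,0]]'
python3 -m jog '[[0,0,-1,0,0,0],[0,0,-3,0,0,0],[0,0,-5,0,0,0],[0,0,-5,0,0,0],[0,0,-5,0,0,0]]'
python3 - <<'E'
from h import *
o=ctrl.get_obs();print(o['ee_pos'],o['eef_rot'],totool(np.array([.5692,.1855,.469])-o['ee_pos']))
E
```

```text
time_s: 3.85
ee_pos: [0.5215, -0.2197, 0.4196]
eef_rot: [3.142, -0.0, 0.219]
force: [1.1, 0.2, -2.0]
grip_width: 0.0377
grip_force: 14.8
time_s: 4.35
ee_pos: [0.5215, -0.2197, 0.4682]
eef_rot: [-3.141, 0.0, 0.219]
force: [-0.2, -0.7, -1.7]
grip_width: 0.0376
grip_force: 14.8
[ 0.52147044 -0.21966768  0.46820345] [-3.14149390e+00  1.84503332e-04  2.18850970e-01] [ 13.45561421 -38.51410407  -0.07833384]
```

```bash
python3 -m jog '[[0.3,-2,0,0,0,0.03],[0.8,-5.5,0,0,0,0.07],[1.4,-9.5,0,0,0,0.11],[2,-13.5,0,0,0,0.16],[2.6,-17.5,0,0,0,0.21],[3.2,-21.5,0,0,0,0.26],[3.8,-25.5,0,0,0,0.31],[4.3,-29,0,0,0,0.35]]'
python3 -m jog '[[-0.3,-3.8,0,0,0,0.03],[-0.7,-7.3,0,0,0,0.06],[-1.1,-10.3,0,0,0,0.09],[-1.5,-12.3,0,0,0,0.11],[-1.9,-13.2,0,0,0,0.113],[-1.9,-13.2,0,0,0,0.113],[-1.9,-13.2,0,0,0,0.113]]'
python3 - <<'E'
from h import *
snap('wrist','w2');o=ctrl.get_obs();print(o['ee_pos'],o['eef_rot'],o['time_s'],o['force'],o['grip_width'])
E
```

```text
time_s: 5.15
ee_pos: [0.5001, 0.0745, 0.4674]
eef_rot: [3.141, 0.002, -0.133]
force: [0.4, -0.3, -1.1]
grip_width: 0.0377
grip_force: 14.8
time_s: 5.85
ee_pos: [0.499, 0.2054, 0.4682]
eef_rot: [3.141, 0.0, -0.244]
force: [-0.6, -0.5, -1.5]
grip_width: 0.0378
grip_force: 14.8
[0.49910072 0.20517449 0.46844256] [ 3.14127853e+00  1.63573164e-04 -2.44667574e-01] 5.9 [-0.19099951 -0.0096204  -2.5361521 ] 0.03787325415143465
```

View pics/w2.png

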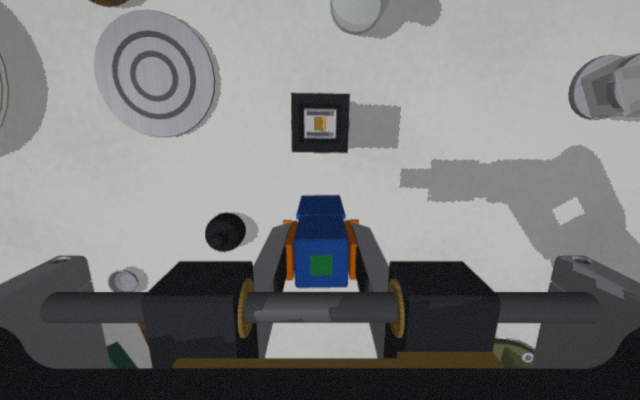

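The collar spans about (291–349, 94–153), with the mouth near (320,123). The pack sits centred between the fingers. I'll enlarge the collar and the pack foot.

```bash
python3 - <<'E'
from h import *
i=np.load('pics/w2.npz')['img']
a=cv2.resize(i[85:160,283:358],None,fx=8,fy=8,interpolation=cv2.INTER_CUBIC)
cv2.imwrite('pics/c3.png',cv2.convertScaleAbs(a,alpha=1.4))
E
```

```text
(no output)
```

View pics/c3.png

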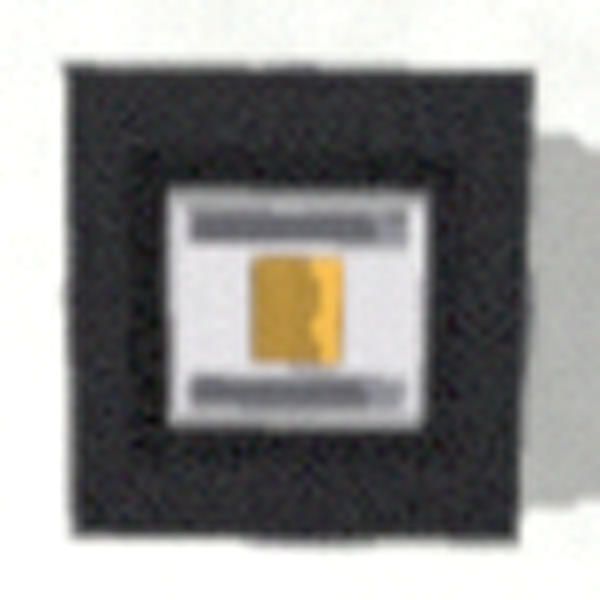

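```bash
python3 - <<'E'
from h import *
o=ctrl.get_obs()
P=[at('w2',283+(u+.5)/8-.5,85+(v+.5)/8-.5,.13) for u,v in((66,66),(534,70),(518,542),(72,535))]
m=sum(P)/4
for a,b in((0,1),(3,2),(3,0),(2,1)):
    d=P[b]-P[a];print(np.linalg.norm(d),np.degrees(np.arctan2(d[1],d[0])))
print('mouth',m)
M=[at('w2',283+(u+.5)/8-.5,85+(v+.5)/8-.5,.126) for u,v in((168,185),(432,187),(428,428),(172,425))]
print('inner',sum(M)/4)
for n,z in(('w1',.188),('w2',o['ee_pos'][2]-.1804+.021)):
    i=np.load(f'pics/{n}.npz')['img'].astype(int)
    g=(i[...,1]>i[...,0]+30)&(i[...,1]>i[...,2]+30);g[:180]=0;g[300:]=0;g[:,:290]=0;g[:,350:]=0
    v,u=np.nonzero(g);print(n,g.sum(),u.mean(),v.mean(),at(n,u.mean(),v.mean(),z))
    p=at(n,u.mean(),v.mean(),z)
print('shift tool cm',totool(m-p),totool(m-o['ee_pos']),np.degrees(o['eef_rot']))
E
```

```text
0.06137578132349025 -104.36110341927821
0.06150452615515032 -104.805767156967
0.060909575390628905 -14.637185065380407
0.061386416742306174 -14.516602827951788
mouth [0.5707881  0.18784124 0.13      ]
inner [0.57090289 0.18746952 0.126     ]
w1 149 319.13422818791946 210.26174496644296 [ 0.52030158 -0.22016664  0.188     ]
w2 381 320.9685039370079 264.5748031496063 [0.49907115 0.20470014 0.30904256]
shift tool cm [ 7.36941522 -0.10716996 17.90301787] [ 7.38064364 -0.06543909 33.84303014] [ 1.79982002e+02  9.37205195e-03 -1.40184193e+01]
```

```bash
python3 -m jog '[[2,0,0,0,0,0.009],[4.5,-0.05,0,0,0,0.009],[6.5,-0.08,0,0,0,0.009],[7.35,-0.08,0,0,0,0.009],[7.35,-0.08,1.5,0,0,0.009],[7.35,-0.08,4,0,0,0.009],[7.35,-0.08,6,0,0,0.009],[7.35,-0.08,7,0,0,0.009]]'
python3 -m jog '[[0,0,0.2,0,0,0],[0,0,0.4,0,0,0],[0,0,0.6,0,0,0],[0,0,0.8,0,0,0],[0,0,0.9,0,0,0],[0,0,0.9,0,0,0]]'
```

```text
time_s: 6.7
ee_pos: [0.5702, 0.1886, 0.3969]
eef_rot: [3.14, 0.002, -0.254]
force: [-0.1, 0.3, -1.6]
grip_width: 0.0377
grip_force: 14.8
time_s: 7.3
ee_pos: [0.5705, 0.1891, 0.3897]
eef_rot: [-3.142, -0.0, -0.253]
force: [0.5, -0.6, -0.8]
grip_width: 0.0379
grip_force: 14.8
```

```bash
python3 -m jog '[[0,0.05,0.2,0,0,0],[0,0.05,0.3,0,0,0],[0,0.05,0.4,0,0,0],[0,0.05,0.5,0,0,0],[0,0.05,0.5,0,0,0]]'
python3 - <<'E'
from h import *
o=ctrl.get_obs();print(o['ee_pos'],o['force'],o['moment'])
E
```

```text
time_s: 7.8
ee_pos: [0.5707, 0.1883, 0.3868]
eef_rot: [-3.14, -0.004, -0.253]
force: [2.4, -2.0, 11.8]
grip_width: 0.0384
grip_force: 15.1
[0.57065955 0.18834962 0.38678338] [ 2.42393672 -1.97330048 11.82297326] [-0.41643738 -0.20465034  0.00565134]
```

```bash
python3 -m jog '[[0,0,-0.2,0,0,0],[0.05,0.03,-0.3,0,0,0],[0.1,0.05,-0.3,0,0,0],[0.1,0.05,-0.3,0,0,0],[0.1,0.05,-0.3,0,0,0]]'
python3 -m jog '[[0,0,0.1,0,0,0],[0,0,0.2,0,0,0],[0,0,0.3,0,0,0],[0,0,0.3,0,0,0]]'
python3 - <<'E'
from h import *
o=ctrl.get_obs();print(o['ee_pos'],o['force'],totool(o['force'])/100,o['moment'])
E
```

```text
time_s: 8.3
ee_pos: [0.5712, 0.1879, 0.3874]
eef_rot: [3.141, 0.0, -0.253]
force: [-0.7, 0.5, -1.2]
grip_width: 0.0375
grip_force: 15.0
time_s: 8.7
ee_pos: [0.5714, 0.1877, 0.3863]
eef_rot: [-3.14, -0.003, -0.253]
force: [1.4, -1.1, 10.8]
grip_width: 0.0379
grip_force: 15.1
[0.57144446 0.18769887 0.38633702] [ 1.39275212 -1.14154825 10.75676021] [  1.67137112   0.74156952 -10.75208698] [-0.32612538 -0.15432103  0.01855626]
```

```bash
python3 -m jog '[[0,0,-0.2,0,0,0],[0,0,-0.4,0,0,0],[0,0,-0.4,0,0,0],[0,0,-0.4,0,0,0]]'
python3 - <<'E'
from h import *
snap('wrist','w3');snap('top','t3');snap('scene','s3');o=ctrl.get_obs();print(o['ee_pos'],o['eef_rot'],o['force'])
f=lambda n,x,y,w,h,s:cv2.resize(np.load(f'pics/{n}.npz')['img'][y:y+h,x:x+w],None,fx=s,fy=s,interpolation=cv2.INTER_CUBIC)
u,v=proj('s3',[.5708,.1878,.15]).astype(int);print(u,v)
a=f('w3',270,170,100,150,4);b=f('s3',u-33,v-50,67,100,6)
cv2.imwrite('pics/c4.png',cv2.convertScaleAbs(np.hstack([a,b[:,:400]]),alpha=1.8))
E
```

```text
time_s: 9.1
ee_pos: [0.5711, 0.1879, 0.3883]
eef_rot: [3.141, 0.001, -0.253]
force: [-0.4, 0.6, -1.9]
grip_width: 0.038
grip_force: 14.9
[0.57119613 0.18786476 0.38833054] [ 3.14131417e+00  5.33836984e-04 -2.53163456e-01] [ 0.16392995  0.16328516 -2.38355608]
379 210
```

View pics/c4.png

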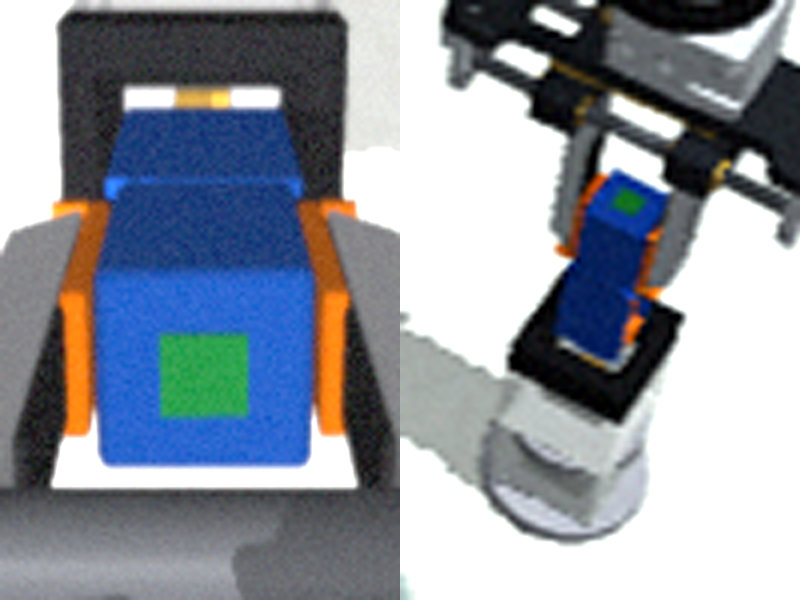

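The wrist crop shows the pack centred sideways in the collar, at about crop u 204. The foot's front edge is at row 108, the mouth's far edge at row 87 and the collar's far edge at row 12. The scene crop also shows a white gap on the far side, so I'll measure the gap.

```bash
python3 - <<'E'
from h import *
o=ctrl.get_obs()
f=lambda u,v,z:at('w3',270+(u+.5)/4-.5,170+(v+.5)/4-.5,z)
zf=o['ee_pos'][2]-.2634
for n,p in(('foot front -15',f(206,108,zf)),('collar front -31',f(203,12,.13)),('mouth top rim -20.2',f(203,80,.13)),('mouth inner -16.2',f(203,87,.126)),('packtop front -15',f(205,269,zf+.104)),('green',f(204,375,zf+.104)),('footL',f(130,108,zf)),('footR',f(285,108,zf)),('colL',f(60,12,.13)),('colR',f(347,12,.13)),('packtop back +15',f(205,464,zf+.104))): print(n,totool(p-o['ee_pos'])[:2]*10)
E
```

```text
foot front -15 [11.34008184  0.90575965]
collar front -31 [33.42135741  0.22412578]
mouth top rim -20.2 [18.77796589  0.23984442]
mouth inner -16.2 [16.3146754   0.24261907]
packtop front -15 [15.97210006  0.49962354]
green [0.85506396 0.38918234]
footL [ 11.32339663 -15.75606456]
footR [11.35737548 18.22792728]
colL [ 33.38689941 -29.81545777]
colR [33.45313551 30.48244236]
packtop back +15 [-12.43814513   0.54252466]
```

```bash
python3 - <<'E'
from h import *
for n in('w2','w3'):
    d=np.load(f'pics/{n}.npz');C=-d['R'].T@d['t'];print(n,C)
ee=np.array([.4991,.20517,.46844]);R=Ro.from_euler('xyz',[3.14128,0,-.24467]).as_matrix()
i=np.load('pics/w2.npz')['img']
print(i[190:202,320]);print(i[226:292,312,0])
for v in(196,197):print(R.T@(at('w2',323,v,ee[2]-.2634)-ee)*1000)
print(np.load('pics/w3.npz')['img'][188:202,320])
E
```

```text
w2 [0.56936258 0.18768131 0.44754761]
w3 [0.64132815 0.16953443 0.36754439]
[[187 186 188]
 [189 187 189]
 [187 187 188]
 [185 185 186]
 [167 159 160]
 [115  99  92]
 [ 77  49  36]
 [ 67  30  13]
 [ 69  31  14]
 [ 74  38  26]
 [ 70  35  17]
 [ 72  36  19]]
[ 76  70  66  70  70  68  68  68  71  71  69  71  78  90 103 111 118 115
 118 119 116 120 116 118 119 116 115 115  99  57  42  48  41  44  47  44
  48  46  44  45  43  48  43  46  43  47  45  43  50  89 113 116 115 113
 116 116 115 116 116 114 115 133 164 176 176 144]
[ 11.77494244   2.39915514 263.40076298]
[ 10.87108967   2.40278959 263.40076411]
[[ 33  34  31]
 [ 29  27  25]
 [ 30  27  27]
 [ 45  52  56]
 [ 50  72  83]
 [ 38  85 109]
 [ 42  97 122]
 [ 50  98 125]
 [ 58  83 102]
 [ 64  48  49]
 [ 69  36  18]
 [ 67  29  10]
 [ 67  31  15]
 [ 71  37  13]]
```

The pack is tilted about 2.5° in the grip. Its foot sits about 3.6 mm too far toward −x, and its top is roughly right. I'll raise it, pitch the tool to upright the pack, and re-measure the foot edge from the pixels.

```bash
python3 -m jog '[[0,0,-0.3,0,0,0],[0,0,-0.5,0,0,0],[-0.28,-0.03,-0.5,0,0.0175,0],[-0.56,-0.06,-0.5,0,0.035,0],[-0.56,-0.06,-0.5,0,0.035,0],[-0.56,-0.06,-0.5,0,0.035,0]]'
python3 - <<'E'
from h import *
snap('wrist','w4');o=ctrl.get_obs();print(o['ee_pos'],o['eef_rot'],o['force'])
i=np.load('pics/w4.npz')['img'];g=cv2.resize(i[160:300,270:370],None,fx=5,fy=4,interpolation=cv2.INTER_CUBIC)
for u in(312,320,328):print(u,[tuple(map(int,i[v,u])) for v in range(184,206)])
print('top',i[226:296,310,0])
E
```

```text
time_s: 9.85
ee_pos: [0.5658, 0.1899, 0.3937]
eef_rot: [-3.142, -0.035, -0.253]
force: [-0.1, 0.2, -2.2]
grip_width: 0.038
grip_force: 14.9
[0.56587154 0.18986147 0.39364121] [ 3.14156343 -0.03485774 -0.25309612] [-0.74599177 -0.6970916  -1.92963603]
312 [(32, 30, 29), (36, 32, 31), (35, 29, 36), (37, 34, 36), (33, 32, 30), (33, 29, 30), (30, 27, 22), (25, 25, 22), (25, 25, 21), (41, 37, 39), (93, 92, 94), (139, 136, 137), (133, 126, 125), (89, 68, 59), (73, 41, 28), (72, 41, 22), (71, 36, 19), (72, 39, 16), (71, 33, 10), (68, 34, 12), (72, 37, 17), (67, 30, 10)]
320 [(36, 31, 31), (29, 28, 25), (29, 25, 22), (34, 29, 34), (29, 27, 29), (32, 31, 31), (36, 34, 34), (29, 26, 25), (34, 31, 30), (43, 39, 41), (89, 89, 89), (100, 104, 107), (70, 75, 77), (65, 48, 44), (67, 32, 11), (67, 33, 10), (72, 35, 21), (69, 31, 16), (69, 37, 12), (71, 35, 21), (71, 34, 10), (69, 34, 13)]
328 [(35, 38, 35), (36, 32, 34), (26, 27, 26), (36, 32, 30), (38, 30, 31), (35, 31, 31), (36, 34, 29), (35, 32, 32), (22, 16, 23), (41, 41, 39), (95, 95, 95), (137, 135, 136), (131, 126, 123), (88, 67, 61), (74, 41, 26), (70, 38, 20), (70, 38, 19), (71, 34, 18), (71, 39, 24), (74, 38, 20), (68, 33, 12), (71, 35, 13)]
top [ 65  73  68  71  70  70  71  69  74  69  74  88 101 109 114 117 115 115
 119 114 114 117 116 115 115 115 109  90  66  61  61  59  60  63  59  62
  65  65  66  67  70  68  63  66  66  69  65  72  95 115 114 112 115 115
 115 115 114 116 115 115 124 160 182 185 182 149  62  37  42  42]
```

```bash
cat >> h.py <<'E'
def rep(n,vf,vm,vt,vb,u=320):
    o=ctrl.get_obs();Rr=Ro.from_euler('xyz',o['eef_rot']).as_matrix();g=o['ee_pos']+Rr@[0,0,.1804]
    a=np.radians(-14.6);X=np.array([np.cos(a),np.sin(a),0]);Y=np.array([-X[1],X[0],0]);m=np.array([.5708,.1878,.13])
    print('grasp rel mouth',(g-m)@X*1e3,(g-m)@Y*1e3,g[2])
    for k,v,z in(('foot',vf,g[2]-.083),('mouth@.126',vm,.126),('mouth@.13',vm,.13),('topf',vt,g[2]+.021),('topb',vb,g[2]+.021)):
        print(k,(at(n,u,v,z)-m)@X*1e3)
E
python3 -c "
from h import *
rep('w4',196.6,193.7,237.5,286.5)"
```

```text
grasp rel mouth 0.9981140605700323 0.7581439447560251 0.21335079572909127
foot 15.13557727141727
mouth@.126 16.84872018512287
mouth@.13 17.66564982696523
topf 15.611533719258894
topb -12.520488130778729
```

```bash
python3 -m jog '[[0.04,0,0.2,0,0,0],[0.04,0,0.4,0,0,0],[0.03,0,0.5,0,0,0],[0.03,0,0.6,0,0,0],[0.03,0,0.7,0,0,0],[0.02,0,0.8,0,0,0],[0.02,0,0.8,0,0,0]]'
python3 -c "
from h import *
o=ctrl.get_obs();print(o['ee_pos'],totool(o['force'])/100,o['moment'])"
```

```text
time_s: 10.6
ee_pos: [0.5664, 0.1897, 0.3868]
eef_rot: [-3.141, -0.036, -0.253]
force: [-2.8, -1.7, 7.1]
grip_width: 0.0381
grip_force: 15.0
[0.56636038 0.18970653 0.38681868] [-2.01500399  2.34268582 -7.16742097] [-0.20365593  0.56842229 -0.04188306]
```

```bash
python3 -m jog '[[0,0,-0.2,0,0,0],[-0.06,0.1,-0.3,0,0,0],[-0.06,0.1,-0.3,0,0,0],[-0.07,0.1,-0.1,0,0,0],[-0.07,0.1,0,0,0,0],[-0.07,0.1,0.1,0,0,0],[-0.07,0.1,0.1,0,0,0]]'
python3 -c "
from h import *
o=ctrl.get_obs();print(o['ee_pos'],totool(o['force'])/100,o['moment'])"
```

```text
time_s: 11.3
ee_pos: [0.5655, 0.1889, 0.3843]
eef_rot: [3.141, -0.035, -0.253]
force: [-0.4, 0.3, -2.2]
grip_width: 0.038
grip_force: 14.9
[0.5654988  0.18891507 0.38433304] [-0.48441595 -0.17760565  2.18339025] [ 0.07166868  0.07095872 -0.02248401]
```

It's in, with no contact force. Continuing down.

```bash
python3 -m jog '[[-0.01,0,0.2,0,0,0],[-0.01,0,0.4,0,0,0],[-0.02,0,0.6,0,0,0],[-0.03,0,0.8,0,0,0],[-0.03,0,0.8,0,0,0]]'
python3 -c "
from h import *
o=ctrl.get_obs();print(o['ee_pos'],totool(o['force'])/100,o['moment'])"
```

```text
time_s: 11.8
ee_pos: [0.5655, 0.1889, 0.3762]
eef_rot: [3.141, -0.034, -0.253]
force: [0.1, -0.4, -1.8]
grip_width: 0.0382
grip_force: 14.9
[0.56546877 0.18891089 0.37622957] [0.1398799  0.34495272 1.84459447] [ 0.08761627  0.11442609 -0.03429594]
```

```bash
python3 -m jog '[[-0.01,0,0.2,0,0,0],[-0.02,0,0.4,0,0,0],[-0.02,0,0.6,0,0,0],[-0.03,0,0.8,0,0,0],[-0.03,0,1,0,0,0],[-0.04,0,1.1,0,0,0],[-0.04,0,1.1,0,0,0]]'
python3 -c "
from h import *
o=ctrl.get_obs();print(o['ee_pos'],totool(o['force'])/100,o['moment'])"
```

```text
time_s: 12.5
ee_pos: [0.5655, 0.1889, 0.3654]
eef_rot: [3.141, -0.035, -0.253]
force: [-0.4, -0.7, -1.2]
grip_width: 0.0377
grip_force: 14.9
[0.56546984 0.18892688 0.36544269] [-0.25321396  0.79822683  1.17730791] [0.00968493 0.11992121 0.00820117]
```

```bash
python3 -m jog '[[-0.01,0,0.2,0,0,0],[-0.02,0,0.4,0,0,0],[-0.02,0,0.6,0,0,0],[-0.03,0,0.8,0,0,0],[-0.03,0,0.9,0,0,0],[-0.04,0,1,0,0,0],[-0.04,0,1,0,0,0]]'
python3 -c "
from h import *
o=ctrl.get_obs();print(o['ee_pos'],totool(o['force'])/100,o['moment'])"
```

```text
time_s: 13.2
ee_pos: [0.5654, 0.1889, 0.3557]
eef_rot: [-3.142, -0.035, -0.253]
force: [0.5, 1.1, 1.6]
grip_width: 0.0381
grip_force: 15.0
[0.56543981 0.18892989 0.35567774] [ 0.23173101 -1.15270487 -1.63317862] [0.00325791 0.05123037 0.01734063]
```

```bash
for k in 1 ; do python3 -m jog '[[0,0,0.1,0,0,0],[-0.01,0,0.2,0,0,0],[-0.01,0,0.3,0,0,0],[-0.01,0,0.4,0,0,0],[-0.01,0,0.4,0,0,0]]'; done
```

```text
time_s: 13.7
ee_pos: [0.5655, 0.1889, 0.3516]
eef_rot: [-3.142, -0.035, -0.253]
force: [0.1, 0.2, 2.6]
grip_width: 0.0381
grip_force: 15.0
```

```bash
python3 -m jog '[[0,0,0.1,0,0,0],[-0.01,0,0.2,0,0,0],[-0.01,0,0.2,0,0,0]]'
```

```text
time_s: 14.0
ee_pos: [0.5654, 0.189, 0.3496]
eef_rot: [-3.142, -0.035, -0.253]
force: [0.0, -0.2, 3.8]
grip_width: 0.0383
grip_force: 15.0
```

```bash
python3 -m jog '[[0,0,0.1,0,0,0],[-0.01,0,0.2,0,0,0],[-0.01,0,0.2,0,0,0]]'
```

```text
time_s: 14.3
ee_pos: [0.5655, 0.1889, 0.3481]
eef_rot: [-3.141, -0.036, -0.253]
force: [-0.3, -0.2, 7.5]
grip_width: 0.0381
grip_force: 15.0
```

```bash
python3 -m jog '[[0,0,0.1,0,0,0],[-0.01,0,0.15,0,0,0],[-0.01,0,0.15,0,0,0]]'
```

```text
time_s: 14.6
ee_pos: [0.5655, 0.1889, 0.3478]
eef_rot: [-3.14, -0.038, -0.253]
force: [-1.6, -1.1, 14.8]
grip_width: 0.0384
grip_force: 15.1
```

The pack is on the stop, with about 15 N of push. I'll ease the grip so the fingertips slide down onto the finger rests and hold the pack there while I open.

```bash
python3 -m jog '[[0,0,-0.05,0,0,0],[0,0,-0.05,0,0,0],[0,0,-0.05,0,0,0]]' 40 9
```

```text
time_s: 14.9
ee_pos: [0.5655, 0.1889, 0.3477]
eef_rot: [-3.141, -0.037, -0.253]
force: [0.4, -1.4, 10.9]
grip_width: 0.0389
grip_force: 9.0
```

```bash
python3 -m jog '[[0,0,0,0,0,0],[0,0,0,0,0,0],[0,0,0.03,0,0,0],[0,0,0.03,0,0,0]]' 40 6.5
```

```text
time_s: 15.3
ee_pos: [0.5655, 0.189, 0.3474]
eef_rot: [-3.14, -0.037, -0.253]
force: [0.6, -0.3, 10.5]
grip_width: 0.0402
grip_force: 6.5
```

```bash
python3 -m jog '[[0,0,0.05,0,0,0],[0,0,0.05,0,0,0],[0,0,0.05,0,0,0]]' 40 5.5
```

```text
time_s: 15.6
ee_pos: [0.5655, 0.189, 0.3467]
eef_rot: [-3.141, -0.037, -0.253]
force: [0.4, 0.5, 8.6]
grip_width: 0.0424
grip_force: 5.5
```

```bash
python3 -m jog '[[0,0,0.05,0,0,0],[0,0,0.05,0,0,0],[0,0,0.05,0,0,0]]' 40 5
```

```text
time_s: 15.9
ee_pos: [0.5655, 0.189, 0.3461]
eef_rot: [-3.141, -0.037, -0.253]
force: [1.1, 0.1, 7.3]
grip_width: 0.0433
grip_force: 5.0
```

```bash
python3 -m jog '[[0,0,0.05,0,0,0],[0,0,0.1,0,0,0],[0,0,0.1,0,0,0]]' 40 5
```

```text
time_s: 16.2
ee_pos: [0.5655, 0.189, 0.3451]
eef_rot: [-3.141, -0.036, -0.253]
force: [0.4, -0.4, 9.3]
grip_width: 0.0435
grip_force: 6.3
```

```bash
python3 -m jog '[[0,0,0.05,0,0,0],[0,0,0.08,0,0,0],[0,0,0.08,0,0,0]]' 40 5
```

```text
time_s: 16.5
ee_pos: [0.5656, 0.189, 0.345]
eef_rot: [-3.14, -0.037, -0.253]
force: [-1.0, -1.1, 13.5]
grip_width: 0.0435
grip_force: 8.5
```

Fingertips are on the rests. Opening slowly under the push.

```bash
python3 -m jog '[[0,0,0,0,0,0],[0,0,0,0,0,0],[0,0,0,0,0,0]]' 49 5; python3 -m jog '[[0,0,0,0,0,0],[0,0,0,0,0,0],[0,0,0,0,0,0],[0,0,0,0,0,0]]' 54 5
```

```text
time_s: 16.8
ee_pos: [0.5656, 0.189, 0.345]
eef_rot: [-3.14, -0.037, -0.253]
force: [-1.7, -0.1, 12.4]
grip_width: 0.0461
grip_force: 7.5
time_s: 17.2
ee_pos: [0.5656, 0.1891, 0.3447]
eef_rot: [-3.14, -0.037, -0.253]
force: [0.2, 0.2, 10.7]
grip_width: 0.0509
grip_force: 5.6
```

```bash
python3 -m jog '[[0,0,0,0,0,0],[0,0,-0.1,0,0,0],[0,0,-0.2,0,0,0],[0.01,0,-0.4,0,0,0],[0.01,0,-0.5,0,0,0],[0.01,0,-0.5,0,0,0]]' 54; python3 -m jog '[[0,0,0,0,0,0],[0,0,0,0,0,0],[0,0,0,0,0,0],[0,0,0,0,0,0]]' 75
python3 - <<'E'
from h import *
snap('wrist','w5');o=ctrl.get_obs();print(o['ee_pos'],o['force'])
i=np.load('pics/w5.npz')['img'][150:300,250:390]
cv2.imwrite('pics/c5.png',cv2.convertScaleAbs(cv2.resize(i,None,fx=4,fy=4,interpolation=cv2.INTER_CUBIC),alpha=1.6))
E
```

```text
time_s: 17.8
ee_pos: [0.5653, 0.1889, 0.3482]
eef_rot: [3.141, -0.034, -0.253]
force: [0.9, 0.0, 0.2]
grip_width: 0.0506
grip_force: 0.0
time_s: 18.2
ee_pos: [0.5654, 0.1889, 0.3484]
eef_rot: [3.142, -0.035, -0.253]
force: [-0.5, 0.2, -0.3]
grip_width: 0.0701
grip_force: 0.0
[0.56536833 0.18896153 0.34844012] [0.71399576 0.54662629 0.23427277]
```

View pics/c5.png

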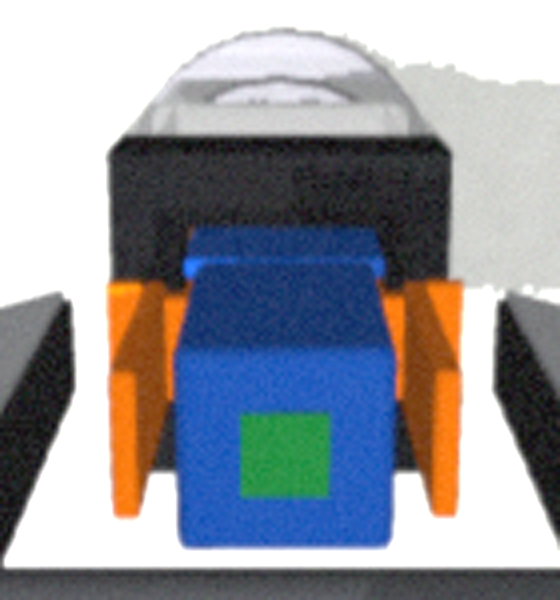

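The pack is seated centrally and both orange tabs are out, at outer edges of crop u 110 and 460. I'll open fully, retract, and check the height.

```bash
python3 -m jog '[[0,0,0,0,0,0],[0,0,0,0,0,0],[0,0,-1,0,0,0],[0.05,0,-3,0,0,0],[0.1,0,-5.5,0,0,0],[0.2,0,-8,0,0,0],[0.25,0,-10,0,0,0],[0.25,0,-10,0,0,0]]' 100
python3 -m jog '[[0,0,0,0,0,0],[0,0,0,0,0,0]]'
python3 - <<'E'
from h import *
snap('wrist','w6');snap('scene','s6');o=ctrl.get_obs();print(o['ee_pos'],o['force'],o['time_s'])
R=[]
for n in('w6','s6'):
    i=np.load(f'pics/{n}.npz')['img'].astype(int);u0,v0=proj(n,[.5708,.1878,.188])
    g=(i[...,1]>i[...,0]+25)&(i[...,1]>i[...,2]+25);v,u=np.nonzero(g);k=(abs(u-u0)<25)&(abs(v-v0)<25);u,v=u[k].mean(),v[k].mean()
    print(n,k.sum(),u,v,u0,v0);R.append(ray(n,u,v))
(o1,d1),(o2,d2)=R
s=np.linalg.lstsq(np.c_[d1,-d2],o2-o1,rcond=None)[0];print(o1+s[0]*d1,o2+s[1]*d2)
a=np.load('pics/w6.npz')['img'][150:300,240:400];b=np.load('pics/s6.npz')['img'][165:265,345:415]
cv2.imwrite('pics/c6.png',cv2.convertScaleAbs(np.hstack([cv2.resize(a,(480,450)),cv2.resize(b,(315,450),interpolation=cv2.INTER_CUBIC)]),alpha=1.5))
E
```

```text
time_s: 19.05
ee_pos: [0.5642, 0.1892, 0.4521]
eef_rot: [-3.139, -0.04, -0.253]
force: [0.7, 0.4, -0.9]
grip_width: 0.0938
grip_force: 0.0
time_s: 19.25
ee_pos: [0.5644, 0.1892, 0.4474]
eef_rot: [3.141, -0.033, -0.253]
force: [-0.1, 1.1, -0.5]
grip_width: 0.094
grip_force: 0.0
[0.5644502  0.18920322 0.4474809 ] [-0.93452606 -0.32598339  0.79288553] 19.35
w6 141 320.49645390070924 212.38297872340425 319.51278133729016 212.6757518945323
s6 9 381.3333333333333 201.88888888888889 381.2181979642188 202.41959585193717
[0.57167467 0.18668943 0.19112152] [0.57147824 0.18778229 0.19124755]
```

View pics/c6.png

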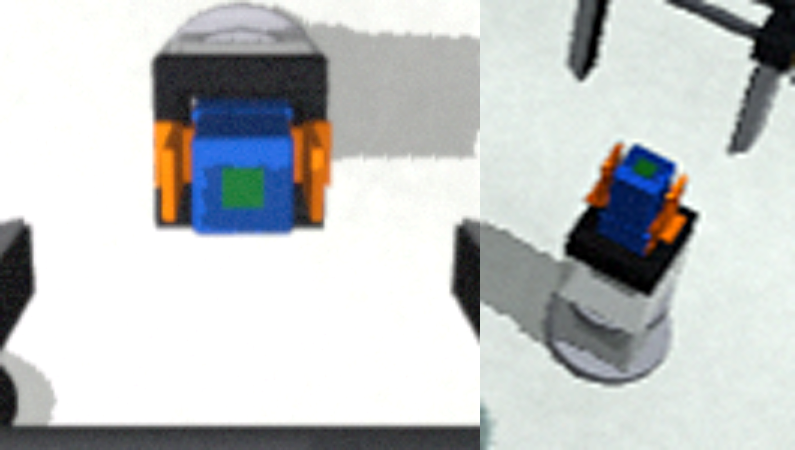

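The pack's top is at z≈0.191, so the pinch point is about 40 mm above the rim. An unlatched pack would sit at 48 mm or more, so it is latched. It is upright, both tabs are out and the gripper is clear.

```bash
python3 -c "
from station import ctrl
print(ctrl.hand_in())"
```

```text
the job is handed in; nothing more can be done
None
```

I moved the blue pack from the salt grinder to the pepper grinder, where it appears clipped in with both tabs out and the gripper clear, and handed the job in at about 19 s; no verdict came back.

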